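# Read the carton's barcode with the stick reader

## Robot

A 6-joint arm with a two-finger parallel gripper is mounted at the origin on a cart in front of the work surface, level with it; the furniture and walls round the work are solid. World frame = base frame: x ahead of the robot, y to its left, z up, the work surface at z = 0. Lengths are in m, angles in rad, forces in N, time in s.
With the tool pointing down it reaches from about 0.25 to 0.775 m from the base axis. Payload 4 kg.
Tool frame: the origin (TCP) lies between the finger pads; the fingertips stand 14 mm ahead of it and the grasp point (between the pads) lies 5 mm behind it (tip_reach is the distance from the TCP to the fingertips, in m); z points along the fingers, y is the line along which they close (so a half turn about z gives the same grasp; the last joint's range is limited). The gripper opens to 94 mm and grips with 3 to 60 N. Pads are 16 mm wide; open, the fingers measure 119 mm over their backs; the gripper's body (75 mm by 177 mm) begins 78 mm behind the grasp point.
Start: joints at [1.219, 0.087, 1.371, -0, 1.684, -0.103], TCP at [0.135, 0.533, 0.22] pointing down, gripper open.
Joint ranges: [-3.1, 3.1], [-0.76, 2.03], [0.27, 2.55], [-1.08, 4.22], [0.17, 2.65], [-2.57, 2.57]. Speed limits (rad/s): [2.79, 2.79, 3.14, 3.14, 3.14, 3.14].

## Interface

Orientations are given as [roll, pitch, yaw] about the fixed x, y, z axes, in that order (R = Rz(yaw) Ry(pitch) Rx(roll)).
In Python, from bench import * gives the robot as it stands. The module is installed in compiled form; this text tells all that it offers.
- The arm moves only by the tool servo_tool, never from a script. Its argument "targets" is a list of rows, each a list of 4 numbers: the shift along the tool's x, y, z in cm, then the turn about the tool's z in degrees. A call has 1 to 8 rows; each row is the pose to reach, as a shift and turn from the pose commanded when the call began, along the tool's axes at that moment; what a row does not reach only later rows make up. A row lasts 1/8 s, in which the tool goes at most 62.5 mm and 10.7 degrees, less where a joint would pass 70% of its speed; a pose out of reach is approached as far as the arm can. A call with a gripper value outside its range is refused whole. "claw" is the closure in counts, from 0 (fully open) to 255 (shut), set as the call begins (left out, the last holds). The fingers move at their own pace and stop on an object; the grip force is fixed at half the most. Time passes only in rows, so rows that repeat a pose let the fingers close. It gives the time, the measured TCP pose, the force, the opening and the grip force at its end, in the units of the state.
- get_obs(): the state, without advancing time (a new reading comes with each control period).
- snapshot(name): name is "side" or "top" or "wrist"; returns the picture (480x640x3 uint8, blue, green, red); there is no depth.
- camera_model(name): a dict with "camera_matrix" (3x3 intrinsics, pixels), "camera_from_world" (4x4, takes a point from world to camera coordinates). Camera axes: x right, y up, looking along -z (the intrinsics and any distortion apply to the point x, -y, -z); pixel columns grow to the right and rows downward; lengths in m; the calibration is good to about 2 mm. The wrist camera is an equidistant fisheye: a pixel r from the principal point sees the ray r / f radians off the axis. A picture is of the moment at which its call begins: read the wrist's pose just before it. camera_model takes no time and is no camera call; for the wrist camera it gives the pose at the moment of the call.
- close_job(): hands the job in; it is judged then, once.
The state is a dict: "time": time; "joint_positions": joint angles; "qvel": joint speeds; "joint_torque": joint torques, N m; "tool_pos": TCP position; "ee_rot": TCP orientation; "wrist_force": force on the tool from outside, world axes, zero at the start; "wrist_torque": the same for the moment, N m; "width": finger opening in m; "finger_force": force on a finger pad.
Only numpy, scipy, OpenCV 4.12 (cv2) and the standard library are available. Lean on these libraries where they do the work, as an engineer would, in place of code of your own. Each camera call takes 0.05 s, during which the arm holds its last target. There are 200 camera calls.

## Task

Scan the smaller carton: draw the handheld barcode reader straight up out of its stand, carry it over the things in between without bumping the reader into any of them or shifting them, and hold it upright with its window about 2 cm above the middle of the smaller carton's barcode label, the long side of the window running along the long side of the label. Never let the reader touch a parcel, and finish while holding it still over the label.

Things in the scene. Friction and masses are not known exactly. Their poses are not given: they have to be found in the camera images.
- reader: Handheld stick barcode reader: black rounded bar 34 mm (its x) by 24 mm (y) by 150 mm (z), 0.12 kg, loose, upright in the stand, read window down; no catch holds it. Origin: centre of its lower end, the window face; z up the bar, x along the window's long side. Grip it over its 24 mm thickness (fingers closing along its y), 95 to 135 mm above its lower end.
- reader_window (a point): Centre of the reader's window, at the reader's lower end (same point and axes as the reader's origin).
- stand: Grey reader stand fixed to the desk: round foot, 90 mm diameter, 12 mm high, and a 52 x 42 mm pocket tower whose rim is 62 mm above the desk. Pocket 37 x 27 mm, floor 14 mm above the desk: the reader stands 48 mm deep in it with 1.5 mm play each side; its lower end must rise above 62 mm before it moves sideways. Origin: centre of the underside; z up, x along the pocket's long side.
- carton: The smaller, taller parcel: brown cardboard carton 130 (x) x 95 (y) x 55 mm high, 0.35 kg, loose, lying flat, with a strip of parcel tape and a white barcode label on top. It and the larger flat parcel may change places. Origin: centre of its underside, z up.
- carton_label (a point): Centre of the barcode label (66 mm along x, 38 mm along y, bars along y) on the carton's top face, 55 mm above the desk; it lies 18 mm in +x and 14 mm in -y from the middle of the top. Axes are the carton's: x along the label's long side, z up.
- mailer: The larger, flatter parcel: brown cardboard box 180 x 130 x 30 mm high, 0.40 kg, loose, also with a barcode label on top; not to be scanned. Origin: centre of its underside.
- tape_dispenser: Black desk tape dispenser, 150 x 62 mm, 79 mm high, loose, standing in the row between the stand and the parcels. Origin: centre of its underside. Leave where it is.
- mug: White mug, 92 mm wide, 127 mm over its handle, 95 mm high, loose, in the same row. Origin: centre of the underside of its bounding box. Leave where it is.
- sanitizer: Pump bottle of hand sanitizer, 53 x 60 mm, 151 mm high, loose, in the same row (these three change places). Origin: centre of its underside. Leave where it is.
Mind the look-alikes: they are no part of the job. What is shaped like the stand but turquoise is not meant.

How it is judged:
On the way:
1. the gripped reader has been drawn up clear of the stand's pocket (z of reader_window in the frame of stand above 0.066 m and contact force between the fingers and reader above 0.5 N), for 0.1 s.
At the end, for the whole second after the job is handed in: The reader hangs still in the gripper alone, upright within 0.15 rad, its window 8 to 35 mm above the smaller carton's label and within 12 mm of its centre seen from above, window and label long sides parallel within 0.2 rad; it does not touch the carton, which lies flat (horizontal distance between reader_window and carton_label below 0.012 m and z of reader_window in the frame of carton_label between 0.008 and 0.035 m and angle between the x axis of reader and the x axis of carton_label, either way round below 0.2 rad and angle between reader's own z axis and vertical below 0.15 rad and contact force between the fingers and reader above 0.5 N and contact force between reader and carton below 0.05 N and linear speed of reader below 0.03 m/s and angle between carton's own z axis and vertical below 0.1 rad); the arm keeps its last pose, push and grip.
It fails at once if the reader touches a parcel (contact force between reader and carton above 0.5 N or contact force between reader and mailer above 0.5 N).
It fails at once if a parcel is shifted (distance of any of carton, mailer from where it was at the start of the episode above 0.01 m).
It fails at once if a thing in the row is touched by the reader, or shifted (contact force between reader and tape_dispenser above 0.5 N or contact force between reader and mug above 0.5 N or contact force between reader and sanitizer above 0.5 N or distance of any of tape_dispenser, mug, sanitizer from where it was at the start of the episode above 0.01 m).
It also fails if it takes over 48 s, if anything falls off the work surface, if the arm or the gripper's body presses on something with over 40 N, if the wrist force passes 120 N, or if a joint passes its speed limit or range.

## Working session

There is one attempt and no reset: what is moved stays moved. The work goes in short steps, Python scripts to look and compute and a tool call to move; the robot and the scene stay as the last step left them, time stands still between calls to the robot, and variables do not carry over. Pictures are saved under pics/ and viewed, at most 10 in all, crops included, and the job is handed in when it is done.

Besides the shell and the picture viewer there is one more tool, called after "Emit:" by a JSON object that holds its "api" and its "payload", one argument or row to a line. servo_tool: Moves the arm, as the interface text tells. Its arguments: {"type":"object","properties":{"targets":{"type":"array"},"claw":{"type":"number"}},"required":["targets"]}

```bash
mkdir -p pics; python3 - <<'E'
from bench import *
import cv2
for n in ("top","side"):
    cv2.imwrite(f"pics/{n}0.png",snapshot(n)); m=camera_model(n); print(n,m)
o=get_obs(); print(o)
E
```

```text
top {'camera_matrix': array([[498.89371429,   0.        , 312.0674148 ],
       [  0.        , 498.89371429, 239.6621261 ],
       [  0.        ,   0.        ,   1.        ]]), 'camera_from_world': array([[ 0.00964634, -0.99993291,  0.00641247,  0.00264086],
       [ 0.9995556 ,  0.00982318,  0.02814442, -0.53671153],
       [-0.02820552,  0.00613813,  0.9995833 , -1.27891154],
       [ 0.        ,  0.        ,  0.        ,  1.        ]])}
side {'camera_matrix': array([[435.43948301,   0.        , 320.55145686],
       [  0.        , 435.43948301, 242.78638042],
       [  0.        ,   0.        ,   1.        ]]), 'camera_from_world': array([[-0.99962485,  0.00130169, -0.02735816,  0.54450245],
       [-0.02542365, -0.41566136,  0.90916405, -0.05764202],
       [-0.01018828,  0.90951852,  0.41553852, -0.96505201],
       [ 0.        ,  0.        ,  0.        ,  1.        ]])}
{'time': 0.1, 'joint_positions': array([ 1.21888782e+00,  8.78910306e-02,  1.37207296e+00,  1.53804761e-05,
        1.68358864e+00, -1.03086153e-01]), 'qvel': array([-0.00156279,  0.00065594, -0.0037573 , -0.00026573,  0.00089853,
        0.00011487]), 'joint_torque': array([ 2.13854219e-03, -3.41250157e+01, -3.03302765e+01,  7.20278802e-02,
        3.04319942e-02, -9.08753896e-05]), 'tool_pos': array([0.13527959, 0.53263613, 0.21843106]), 'ee_rot': array([-3.13964465e+00, -2.16894277e-04,  2.89277181e+00]), 'wrist_force': array([ 0.08509006, -0.05890198,  1.06930942]), 'wrist_torque': array([-0.02311499,  0.03680828,  0.02095122]), 'finger_force': 0.0, 'width': 0.09371174252148036}
```

View pics/top0.png

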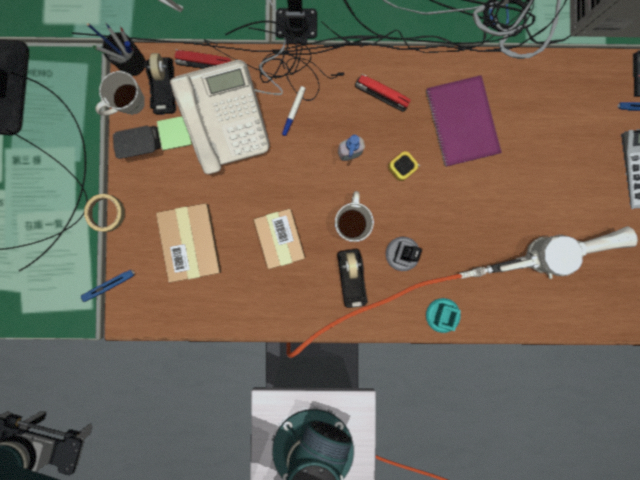

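View pics/side0.png

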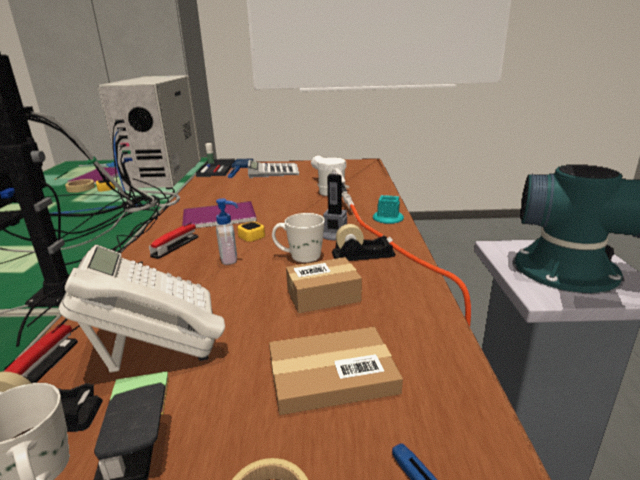

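The top view shows the grey stand with the reader at about (405,252) and a turquoise look-alike at (443,315). The mug is at (353,220), the dispenser at (351,278), the sanitizer at (350,147), the small carton at (280,238) and the mailer at (188,243). I'll measure the carton label, the stand and the reader next.

```bash
cat > h.py <<'E'
from bench import *
import cv2, numpy as np
def ray(n,u,v):
    m=camera_model(n);K=m["camera_matrix"];T=m["camera_from_world"]
    d=np.array([(u-K[0,2])/K[0,0],-(v-K[1,2])/K[1,1],-1]);R=T[:3,:3]
    return -R.T@T[:3,3],R.T@d
def plane(n,u,v,z):
    c,d=ray(n,u,v);return c+d*(z-c[2])/d[2]
def proj(n,p):
    m=camera_model(n);K=m["camera_matrix"];T=m["camera_from_world"]
    q=T[:3,:3]@np.asarray(p)+T[:3,3];return K[0,2]+K[0,0]*q[0]/-q[2],K[1,2]-K[1,1]*q[1]/-q[2]
E
python3 - <<'E'
from h import *
im=cv2.imread("pics/top0.png"); s=cv2.imread("pics/side0.png")
a=cv2.resize(im[190:310,240:440],(800,480),interpolation=cv2.INTER_CUBIC)
cv2.imwrite("pics/c1.png",a)
b=cv2.resize(s[160:320,270:400],(650,800)[:2] and (487,600),interpolation=cv2.INTER_CUBIC)
cv2.imwrite("pics/c2.png",b)
hsv=cv2.cvtColor(im,cv2.COLOR_BGR2HSV)
for name,(x0,x1,y0,y1) in dict(carton=(245,315,200,275),mailer=(150,228,195,290)).items():
    r=hsv[y0:y1,x0:x1]; g=im[y0:y1,x0:x1]
    m=(g[...,2]>150).astype(np.uint8)
    m=cv2.morphologyEx(m,cv2.MORPH_CLOSE,np.ones((9,9)))
    c=max(cv2.findContours(m,0,1)[0],key=cv2.contourArea)
    R=cv2.minAreaRect(c);B=cv2.boxPoints(R)+[x0,y0]
    z=.055 if name=="carton" else .03
    P=np.array([plane("top",u,v,z) for u,v in B])[:,:2];print(name,B.round(1).tolist(),P.round(4).tolist(),P.mean(0),np.linalg.norm(P[0]-P[1]),np.linalg.norm(P[1]-P[2]))
E
```

```text
carton [[252.2, 211.5], [294.8, 204.1], [304.9, 262.3], [262.3, 269.7]] [[0.6038, 0.1577], [0.6234, 0.052], [0.479, 0.0253], [0.4597, 0.1308]] [0.54147057 0.09143706] 0.10751197753984151 0.14674051487030662
mailer [[146.3, 211.8], [206.8, 201.7], [218.9, 274.5], [158.4, 284.6]] [[0.6025, 0.4284], [0.6297, 0.2759], [0.4457, 0.2424], [0.4188, 0.3944]] [0.52417976 0.33528027] 0.15495170213222956 0.18704366532308364
```

View pics/c1.png

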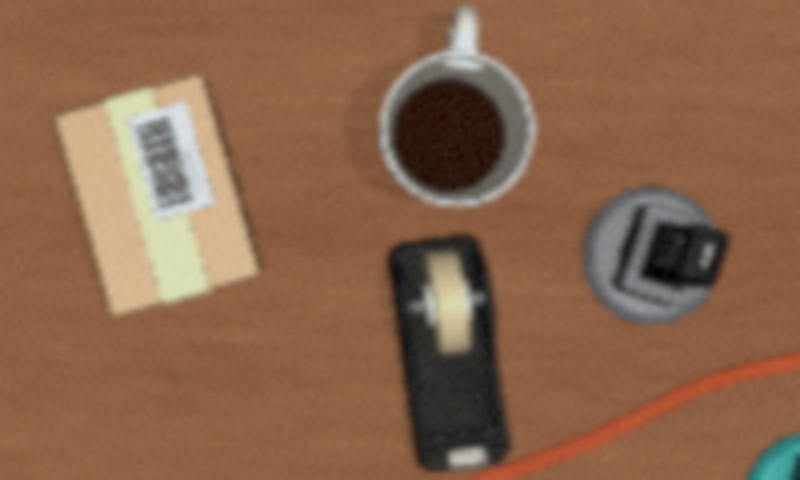

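View pics/c2.png

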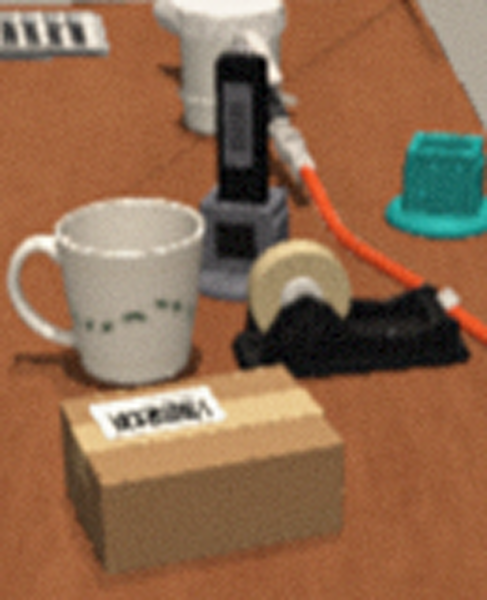

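```bash
python3 - <<'E'
from h import *
im=cv2.imread("pics/top0.png")
c=cv2.resize(im[230:275,380:430],None,fx=12,fy=12,interpolation=cv2.INTER_CUBIC)
c=cv2.convertScaleAbs(c,alpha=1.8,beta=10)
d=cv2.resize(im[205:255,255:305],None,fx=12,fy=12,interpolation=cv2.INTER_CUBIC)
cv2.imwrite("pics/c3.png",c)
L=np.array([(130,117),(188,102),(214,205),(158,219)])
L=(L+.5)/4-.5+[240,190]
P=np.array([plane("top",u,v,.055) for u,v in L])[:,:2]
print("label",P.mean(0),P[2]-P[1],P[3]-P[0])
C=(np.array([(56,117),(203,76),(258,271),(114,314)])+.5)/4-.5+[240,190]
P=np.array([plane("top",u,v,.055) for u,v in C])[:,:2]
ctr=P.mean(0);ax=(P[2]-P[1]+P[3]-P[0]);ax/=np.linalg.norm(ax);yw=np.arctan2(ax[1],ax[0])
print("carton",ctr,np.degrees(yw),np.linalg.norm(P[2]-P[1]),np.linalg.norm(P[1]-P[0]))
for s in(1,-1):
    x=s*ax;y=np.array([-x[1],x[0]]);print("label pred",ctr+.018*x-.014*y)
hsv=cv2.cvtColor(im,cv2.COLOR_BGR2HSV)
f=((652+.5)/4-.5+240,(256+.5)/4-.5+190);print("foot",plane("top",*f,.012))
# neighbours
for n,pts,z in(("mug",[(458,205),(380,130),(536,130),(466,8)],.09),("disp",[(390,250),(480,238),(508,455),(420,468)],.03)):
    for a,b in pts: print(n,plane("top",(a+.5)/4+239.5,(b+.5)/4+189.5,z).round(3))
E
```

```text
label [0.55910231 0.08121629] [-0.06387567 -0.01684137] [-0.0632044  -0.01811698]
carton [0.5381086  0.09012744] -163.28098824956905 0.1259230388502899 0.09476681283491648
label pred [0.51684202 0.09835741]
label pred [0.55937518 0.08189747]
foot [ 0.5029161 -0.2252384  0.012    ]
mug [ 0.532 -0.093  0.09 ]
mug [ 0.577 -0.046  0.09 ]
mug [ 0.578 -0.14   0.09 ]
mug [ 0.652 -0.097  0.09 ]
disp [ 0.505 -0.056  0.03 ]
disp [ 0.513 -0.113  0.03 ]
disp [ 0.376 -0.131  0.03 ]
disp [ 0.368 -0.076  0.03 ]
```

View pics/c3.png

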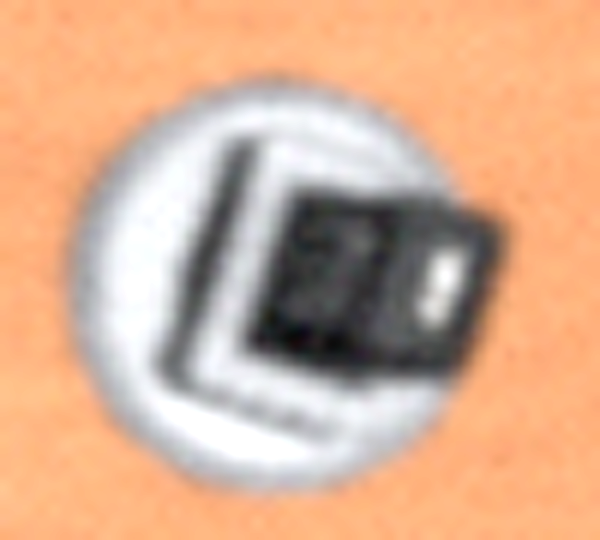

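The label centre is at about (0.559, 0.0815), with its long axis about 16° in yaw. The stand and reader are at about (0.503, -0.225), yaw about -16°. I'll move above the reader now.

Emit:
{"api": "servo_tool", "payload": {
  "targets": [
    [-5, -6, -1, 0],
    [-9.5, -11, -2, 0],
    [-13.5, -16, -3, 0],
    [-17.5, -21, -4, 0],
    [-21.5, -25.5, -4, 0],
    [-25.5, -30, -4, 0.5],
    [-29.5, -35, -4, 1],
    [-33.5, -40, -4, 1.7]
  ],
  "claw": 0
}}

```text
time: 1.1
tool_pos: [0.3517, 0.0833, 0.2592]
ee_rot: [3.141, 0.0, 2.863]
wrist_force: [1.0, 0.3, -0.7]
width: 0.0943
finger_force: 0.0
```

Emit:
{"api": "servo_tool", "payload": {
  "targets": [
    [-4, -4.8, 0, 0],
    [-8, -9.6, 0, 0],
    [-12, -14.2, 0, 0],
    [-16, -19, 0, 0],
    [-19, -22.5, 0, 0],
    [-20.2, -24, 0, 0],
    [-20.2, -24, 0, 0],
    [-20.2, -24, 0, 0]
  ]
}}

```text
time: 2.1
tool_pos: [0.4794, -0.1997, 0.2597]
ee_rot: [3.141, -0.0, 2.865]
wrist_force: [-0.0, -0.1, -0.2]
width: 0.094
finger_force: 0.0
```

```bash
python3 - <<'E'
from h import *
o=get_obs();print(o['time'],o['tool_pos'],o['ee_rot'],o['joint_positions'])
m=camera_model("wrist");w=snapshot("wrist");print(m)
t=snapshot("top")
cv2.imwrite("pics/w1.png",w)
E
```

```text
2.1 [ 0.47939284 -0.19970105  0.25971075] [ 3.14095502e+00 -1.12619057e-06  2.86451031e+00] [-5.04319016e-01  1.43428693e-02  1.36785000e+00  6.32215671e-04
  1.75954450e+00 -1.79791443e+00]
{'camera_matrix': array([[371.64829954,   0.        , 320.96956152],
       [  0.        , 371.64829954, 242.04062039],
       [  0.        ,   0.        ,   1.        ]]), 'camera_from_world': array([[ 0.27346049,  0.96188116,  0.00199797,  0.06063203],
       [-0.92265093,  0.26289347, -0.28213878,  0.53562751],
       [-0.27190923,  0.07531038,  0.95937152, -0.28581824],
       [ 0.        ,  0.        ,  0.        ,  1.        ]])}
```

View pics/w1.png

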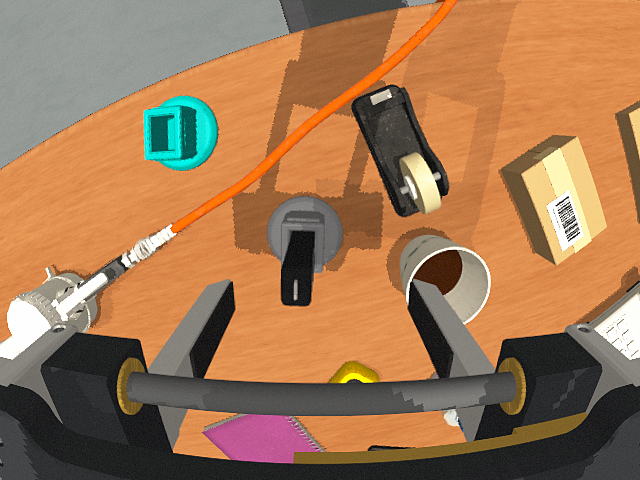

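The wrist view shows the reader top near (296,290), the stand foot centred near (305,232) and the carton label near (567,221). I'll cross-check these with rays.

```bash
cat >> h.py <<'E'
def fish(m,u,v,z):
    K=m["camera_matrix"];T=m["camera_from_world"];x=(u-K[0,2])/K[0,0];y=(v-K[1,2])/K[1,1];th=np.hypot(x,y)
    s=np.sin(th)/th;R=T[:3,:3];d=R.T@np.array([x*s,-y*s,-np.cos(th)]);c=-R.T@T[:3,3]
    return c+d*(z-c[2])/d[2]
E
python3 - <<'E'
from h import *
m=camera_model("wrist");w=cv2.imread("pics/w1.png")
T=m["camera_from_world"];print("cam",-T[:3,:3].T@T[:3,3])
for n,u,v,z in(("topL",281,305,.164),("topR",311,306,.164),("strip",296,290,.164),("face L",285,232,.062),("face R",316,232,.062),("footc",305.5,232.5,.012),("label",567,221,.055)):
    print(n,fish(m,u,v,z).round(4))
# foot: hull of grey stand bottom rim
for u,v in((268,232),(343,232),(305,195)): print("foot",fish(m,u,v,.01).round(4))
c=cv2.resize(w[185:315,255:355],None,fx=4.5,fy=4.5,interpolation=cv2.INTER_CUBIC);cv2.imwrite("pics/w1c.png",cv2.convertScaleAbs(c,alpha=1.4,beta=15))
i=cv2.imread("pics/top0.png")
print("top-cam reader", plane("top",(430.5)/12+379.5,(283.5)/12+229.5,.164), "foot",plane("top",275.5/12+379.5,282.5/12+229.5,.012))
E
```

```text
cam [ 0.39985502 -0.17745435  0.42547777]
topL [ 0.5151 -0.2423  0.164 ]
topR [ 0.5222 -0.2198  0.164 ]
strip [ 0.5059 -0.2271  0.164 ]
face L [ 0.483  -0.2384  0.062 ]
face R [ 0.4916 -0.2081  0.062 ]
footc [ 0.5015 -0.2242  0.012 ]
label [0.5607 0.0852 0.055 ]
foot [ 0.4894 -0.2663  0.01  ]
foot [ 0.5133 -0.1825  0.01  ]
foot [ 0.4597 -0.2125  0.01  ]
top-cam reader [ 0.50402645 -0.22557376  0.164     ] foot [ 0.50441098 -0.22480266  0.012     ]
```

View pics/w1c.png

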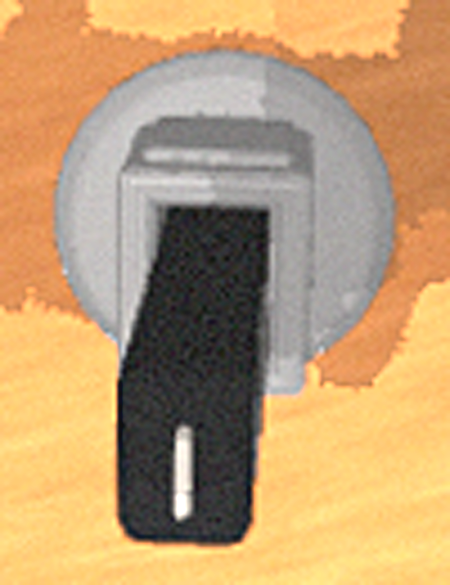

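Emit:
{"api": "servo_tool", "payload": {
  "targets": [
    [-1.5, -0.9, 2, 0],
    [-3, -1.8, 4, 0],
    [-3, -1.8, 5, 0],
    [-3, -1.8, 8, 0],
    [-3, -1.8, 11, 0],
    [-3, -1.8, 13, 0],
    [-3, -1.8, 13.6, 0],
    [-3, -1.8, 13.6, 0]
  ]
}}

```text
time: 3.2
tool_pos: [0.5036, -0.2261, 0.1241]
ee_rot: [3.142, 0.001, 2.864]
wrist_force: [0.1, -0.1, 0.4]
width: 0.0938
finger_force: 0.0
```

Emit:
{"api": "servo_tool", "payload": {
  "targets": [
    [0, 0, 0, 0],
    [0, 0, 0, 0],
    [0, 0, 0, 0],
    [0, 0, 0, 0],
    [0, 0, 0, 0],
    [0, 0, 0, 0],
    [0, 0, 0, 0],
    [0, 0, 0, 0]
  ],
  "claw": 255
}}

```text
time: 4.2
tool_pos: [0.5036, -0.2266, 0.1233]
ee_rot: [3.141, -0.0, 2.863]
wrist_force: [-1.3, -0.6, -0.2]
width: 0.0242
finger_force: 29.7
```

Gripped at 24.2 mm. Next is a straight lift.

Emit:
{"api": "servo_tool", "payload": {
  "targets": [
    [0, 0, -1, 0],
    [0, 0, -3, 0],
    [0, 0, -5, 0],
    [0, 0, -7, 0],
    [0, 0, -9, 0],
    [0, 0, -11, 0],
    [0, 0, -12.5, 0],
    [0, 0, -12.5, 0]
  ]
}}

```text
time: 5.2
tool_pos: [0.5041, -0.227, 0.2502]
ee_rot: [-3.141, 0.003, 2.863]
wrist_force: [0.2, -0.7, -1.1]
width: 0.0241
finger_force: 29.7
```

```bash
python3 - <<'E'
from h import *
o=get_obs();print(o['time'],o['tool_pos'],o['ee_rot'],o['finger_force'])
s=snapshot("side");cv2.imwrite("pics/s2.png",cv2.resize(s[120:320,240:420],None,fx=3,fy=3,interpolation=cv2.INTER_CUBIC))
E
```

```text
5.2 [ 0.50413479 -0.22695237  0.25017699] [-3.14092098e+00  3.04402127e-03  2.86314558e+00] 29.66674268245697
```

View pics/s2.png

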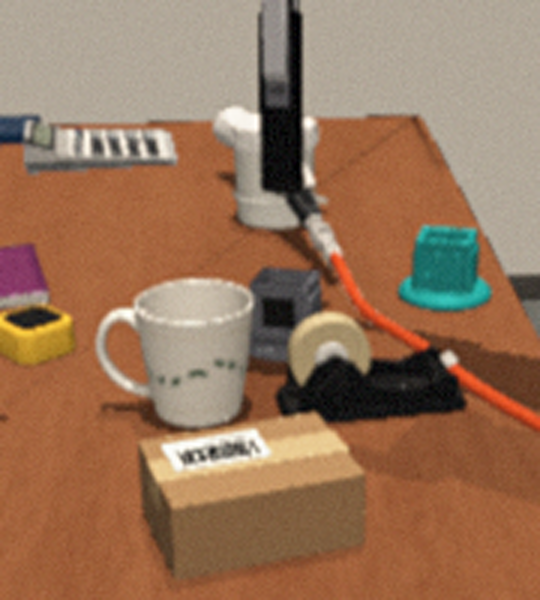

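The reader is clear of the stand and hanging upright. I'll carry it over the row with the window at z ≈ 0.14.

Emit:
{"api": "servo_tool", "payload": {
  "targets": [
    [0.1, 1, 0, 0],
    [0.3, 3, 0, -2],
    [0.6, 5.5, 0, -4],
    [0.8, 8, 0, -6.5],
    [1.1, 10.5, 0, -9],
    [1.3, 13, 0, -11.5],
    [1.6, 15.5, 0, -14],
    [1.8, 18, 0, -16]
  ]
}}

```text
time: 6.25
tool_pos: [0.5354, -0.0462, 0.2479]
ee_rot: [3.141, -0.001, -3.137]
wrist_force: [-0.0, 0.5, -1.4]
width: 0.0238
finger_force: 29.7
```

```bash
cat > d.py <<'E'
from h import *
from scipy.spatial.transform import Rotation as Ro
o=get_obs();R=Ro.from_euler('xyz',o['ee_rot']).as_matrix()
print(o['time'],o['tool_pos'],np.degrees(o['ee_rot'][2]),o['finger_force'])
print("shift cm",100*R.T@(np.array([.5595,.0825,.186])-o['tool_pos']),"turn",np.degrees(o['ee_rot'][2])%360-196.3)
E
python3 d.py
```

```text
6.25 [ 0.53541625 -0.04618403  0.24792875] -179.74235443334365 29.666585326194763
shift cm [-2.471768   12.85243444  6.20105338] turn -16.04235443334366
```

Emit:
{"api": "servo_tool", "payload": {
  "targets": [
    [-0.5, 2.5, 0, -2.5],
    [-1, 5, 0, -5.5],
    [-1.5, 7.5, 0, -8.5],
    [-1.9, 10, 0, -11.5],
    [-2.2, 11.8, 0, -14],
    [-2.4, 12.7, 0, -16],
    [-2.4, 12.8, 0, -16],
    [-2.4, 12.8, 0, -16]
  ]
}}

```text
time: 7.25
tool_pos: [0.5596, 0.0789, 0.2484]
ee_rot: [-3.141, -0.0, -2.862]
wrist_force: [-0.2, 0.7, -0.6]
width: 0.0239
finger_force: 29.7
```

```bash
python3 d.py; python3 - <<'E'
from h import *
o=get_obs();m=camera_model("wrist");w=snapshot("wrist");np.save("m.npy",m["camera_from_world"])
cv2.imwrite("pics/w3full.png",w)
cv2.imwrite("pics/w3.png",cv2.resize(w[130:380,200:440],None,fx=2.4,fy=2.4,interpolation=cv2.INTER_CUBIC))
E
```

```text
7.25 [0.55959603 0.07891788 0.24842865] -163.99777790862956 29.666597843170166
shift cm [-0.09065172  0.34853138  6.24276258] turn -0.29777790862956977
```

View pics/w3.png

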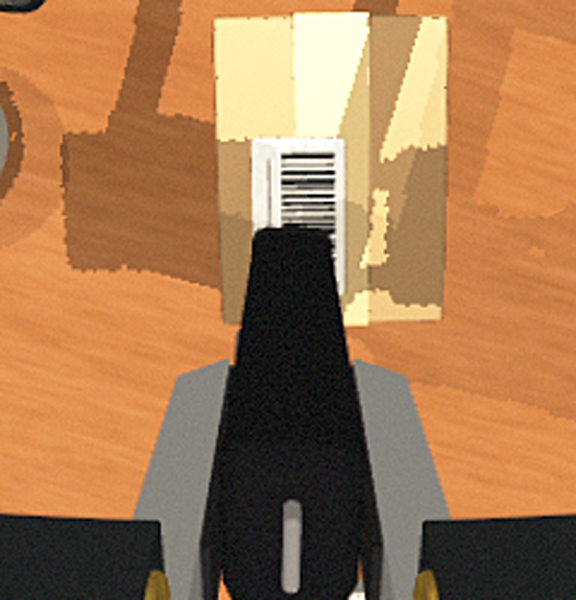

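The wrist view shows the reader's lower edge at crop (258–329, 230) over the label, whose near edge is at (253–344, 139) and right far corner at (344, 293). The sides look parallel. I'll put numbers on the offset.

```bash
python3 - <<'E'
from h import *
m=camera_model("wrist")
f=lambda u,v,z: fish(m,u/2.4+200-.3,v/2.4+130-.3,z)[:2]
a,b=f(253,139,.055),f(344,139,.055); c=f(344,293,.055)
lab=(a+c)/2;ax=c-b;print("label",lab,"len",np.linalg.norm(ax),np.linalg.norm(b-a),np.degrees(np.arctan2(*ax[::-1])))
p,q=f(257,230,.139),f(330,230,.139);y=(q-p)/np.linalg.norm(q-p);x=np.array([y[1],-y[0]])
print("win",(p+q)/2+.017*x,"w",np.linalg.norm(q-p),"yaw",np.degrees(np.arctan2(x[1],x[0])))
C=[f(*t,.055) for t in((216,17),(448,17),(442,320),(223,323))];print("carton",np.mean(C,0),np.linalg.norm(C[0]-C[1]),np.linalg.norm(C[1]-C[2]))
E
```

```text
label [0.5593601  0.08233769] len 0.06555542348056664 0.036892050169948135 16.820876475547983
win [0.56161061 0.08005559] w 0.02318986783752977 yaw 15.977698095151327
carton [0.53773054 0.09045832] 0.09283669901421024 0.12834232063119877
```

Emit:
{"api": "servo_tool", "payload": {
  "targets": [
    [0, 0.3, 0.5, 0],
    [0, 0.3, 1.5, 0],
    [0, 0.3, 2.7, 0],
    [0, 0.3, 3.9, 0],
    [0, 0.3, 5, 0],
    [0, 0.3, 5.8, 0],
    [0, 0.3, 6.2, 0],
    [0, 0.3, 6.3, 0]
  ]
}}

```text
time: 8.3
tool_pos: [0.5588, 0.0823, 0.1853]
ee_rot: [3.142, -0.0, -2.862]
wrist_force: [0.4, -0.5, -0.9]
width: 0.0242
finger_force: 29.7
```

Emit:
{"api": "servo_tool", "payload": {
  "targets": [
    [0, 0, 0, 0],
    [0, 0, 0, 0],
    [0, 0, 0, 0],
    [0, 0, 0, 0]
  ]
}}

```text
time: 8.8
tool_pos: [0.5589, 0.0823, 0.1856]
ee_rot: [3.142, 0.0, -2.862]
wrist_force: [-0.1, -0.1, -1.2]
width: 0.0241
finger_force: 29.7
```

```bash
python3 d.py; python3 - <<'E'
from h import *
s=snapshot("side");cv2.imwrite("pics/s4.png",cv2.resize(s[180:320,260:400],None,fx=4,fy=4,interpolation=cv2.INTER_CUBIC))
for p in([.5595,.0825,.055],[.5595,.0825,.075]): print((np.array(proj("side",p))-[260,180])*4)
E
```

```text
8.8 [0.55888683 0.08233062 0.18561178] -163.95340657474233 29.66678112745285
shift cm [-0.06362338 -0.00066944 -0.03879963] turn -0.2534065747423426
[209.90946268 363.19949659]
[208.49666878 327.64393681]
```

View pics/s4.png

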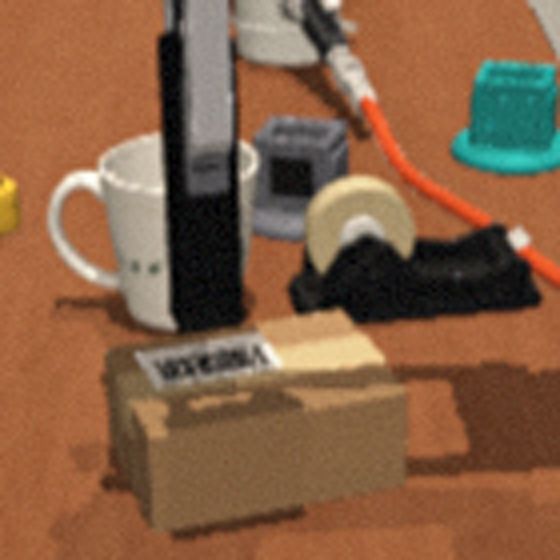

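The side view shows the reader's lower end at about (208,327), as predicted for 20 mm above the label centre, with clear air above the carton. I'm handing in.

```bash
python3 -c "
from bench import *
print(close_job())"
```

```text
the job is handed in; nothing more can be done
None
```

I handed the job in at about 9 s of simulated time, with the reader held still and upright about 2 cm above the middle of the smaller carton's label; the judge returned no result, but in my last readings and pictures it was within about 2 mm of the label centre and under 1° of its long side.

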